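# Line up spark plugs in the V-trough

### The arm

A 7-joint arm with a two-finger parallel gripper is mounted at the origin on the work surface. World frame = base frame: x ahead of the robot, y to its left, z up, the work surface at z = 0. Lengths are in m, angles in rad, forces in N, time in s.
With the tool pointing down it reaches from about 0.425 to 0.875 m from the base axis. Payload 8.4 kg.
Tool frame: the origin (TCP) lies midway between the tips of the shut fingers; the grasp point (between the pads) lies 19 mm behind it; z points along the fingers, y is the direction in which the jaws open and shut (so a half turn about z gives the same grasp; the last joint's range is limited). The gripper opens to 87 mm and grips with 3 to 60 N. Pads are 19 mm wide; open, the fingers measure 117 mm over their backs; the gripper's body (75 mm by 190 mm) begins 51 mm behind the grasp point.
Start: joints at [-1.43, 0.333, 0.04, 1.465, -0.013, 1.343, -0.059], TCP at [0.154, 0.631, 0.223] pointing down, gripper open.
Joint ranges: [-2.58, 2.58], [-0.38, 2.09], [-1.3, 1.39], [0.25, 2.4], [-1.5, 4.64], [0.08, 2.09], [-2.65, 2.65]. Speed limits (rad/s): [2.22, 2.22, 2.79, 2.79, 3.14, 3.14, 3.14].

### API

Orientations are given as [roll, pitch, yaw] about the fixed x, y, z axes, in that order (R = Rz(yaw) Ry(pitch) Rx(roll)).
In Python, from cell import sensors, get_image, camera_info, r gives the robot as it stands. The module is installed in compiled form; this text tells all that it offers.
- The arm moves only by the shell command python3 -m jog 'ROWS'. ROWS is JSON, one flat list of numbers, 7 for each row, row after row: the shift along the tool's x, y, z in m, then the turn, a rotation vector about the tool's x, y, z in degrees, then the closure in counts, from 0 (fully open) to 255 (shut). A call has 1 to 5 rows; each row shifts and turns the commanded pose from where the row before left it, along the tool's axes as they then stand; what a row does not reach is not made up. A row lasts 1/10 s, in which the tool goes at most 50 mm and 8.59 degrees, less where a joint would pass 70% of its speed; a pose out of reach is approached as far as the arm can. A call is refused whole if a number of a shift passes 0.05 or a number of a turn 8.59, either way. A call with a gripper value outside its range is refused whole. The fingers move at their own pace and stop on an object; the grip force is fixed at half the most. Time passes only in rows, so rows that do not move let the fingers close. It gives the time, the measured TCP pose, the force and the opening at its end, in the units of the state.
- sensors.get_obs(): the state, without advancing time (a new reading comes with each control period).
- get_image(name): name is "side" or "top" or "wrist"; returns the picture (384x512x3 uint8, blue, green, red); there is no depth.
- camera_info(name): a dict with "intrinsics" (3x3 intrinsics, pixels), "k1" (the pictures are not rectified: a ray, as slopes to the right and down, at radius r is drawn at 1 + k1 r^2 times it, then the intrinsics apply), "camera_from_world" (4x4, takes a point from world to camera coordinates). Camera axes: x right, y down, z forward; pixel columns grow to the right and rows downward; lengths in m; the calibration is good to about 2 mm. A picture is of the moment at which its call begins: read the wrist's pose just before it. camera_info takes no time and is no camera call; for the wrist camera it gives the pose at the moment of the call.
- r.job_done(): hands the job in, once; it reports no verdict.
The state is a dict: "clock": time; "q": joint angles; "joint_vel": joint speeds; "effort": joint torques, N m; "position": TCP position; "orientation": TCP orientation; "force": force on the tool from outside, world axes, zero at the start; "torque": the same for the moment, N m; "grip_width": finger opening in m.
Only numpy, scipy, OpenCV 4.12 (cv2) and the standard library are available. Lean on these libraries where they do the work, as an engineer would, in place of code of your own. Each camera call takes 0.05 s, during which the arm holds its last target.

### The job

Get the two spark plugs lined up for gapping: lift the hand tray by its handle and tip it from close above the steel V-trough, so that both plugs roll gently into it and lie one behind the other along its fold, between the end stop and the brass follower; do not touch the plugs with the gripper. Set the empty tray back down on the bench right way up and let go of it, and then slide the follower along the trough until the row is pushed snug against the end stop. Leave the fuel cap, the socket and the float bowl where they are.

Things in the scene. Friction and masses are not known exactly. Their poses are not given: they have to be found in the camera images.
- trough: Fixed V-trough of dark steel angle, 340 mm long, base 110 mm wide. Origin: under its centre, on the bench; y along the fold, z up. Faces at 45 degrees meet at the fold (x = 0, 30 mm above the bench); rims at x = +-42 mm, 72 mm up. End stop at the -y end: inner face at y = -130 mm, top 74 mm up. Brass follower at the +y end; 240 to 270 mm free between them at the start.
- follower (a joint): How far (m, 0 to 0.2) the brass follower has slid from its parked end towards the stop, along the trough's -y; starts at 0 to 0.03. Stays where it is left; about 3 N slides it. Its pushing face is at trough y = 0.140 minus this value, its tab's middle at 0.1525 minus it; with both 72 mm plugs end to end against the stop it reads 0.126.
- follower_tab (a point): Point 110 mm above the bench on the follower's upright brass tab; the tab is a flat bar 14 mm along the trough and 30 mm across it, from the brass block up to 125 mm above the bench. Axes as the trough.
- tray: Loose aluminium hand tray, 188 mm long (y), x from -46 to +39 mm, 0.25 kg. Origin at its underside, z up. Floor top 4 mm up; on the -x side (towards the robot) the floor rises at 12 degrees to an open pouring lip at x = -46 mm, 10 mm up. Back wall (+x) 36 mm high, end walls and a divider at y = 0, 31 mm high, make two bays, each with one plug lying along y.
- tray_handle (a point): Grip point on the tray's handle, at tray x = +34, y = 0, z = 72 mm: an upright plate on the back wall, 10 mm thick (tray x), 64 mm long (tray y), top at 92 mm, bottom end at 36 mm where it meets the wall.
- tray_lip (a point): Middle of the tray's pouring edge, at tray x = -46, y = 0, z = 9 mm.
- plug_a: Loose spark plug, 72 mm long, 55 g: white porcelain insulator 14 mm thick, steel shell 21 mm across (22 mm long, near the middle), 14 mm thread, copper tip. Origin on its axis at mid-length; x along it, from tip to terminal. Smooth; rests and rolls on its shell; in the fold its axis is 45 mm above the bench. Starts in the tray's +y bay.
- plug_b: The same kind of spark plug, starting in the -y bay of the tray.
- fuel_cap: Bystander: black plastic fuel cap, 60 mm across, 23 mm high, on the bench. Origin: centre of its underside.
- socket: Bystander: chrome spark plug socket, a tube 28 mm across, 65 mm tall, standing on the bench. Origin: centre of its underside.
- float_bowl: Bystander: aluminium carburetor float bowl, 72 mm across, 38 mm high, on the bench. Origin: centre of its underside.

How it is judged:
On the way, in this order (a step that is already met when the one before it is completed fails the run):
1. both plugs have been tipped from the lifted tray and lie along the fold of the trough (x of plug_a in the frame of trough between -0.007 and 0.007 m and z of plug_a in the frame of trough between 0.038 and 0.052 m and y of plug_a in the frame of trough between -0.13 and 0.14 m and angle between the x axis of each of plug_a, plug_b and the y axis of trough, either way round below 0.15 rad and x of plug_b in the frame of trough between -0.007 and 0.007 m and z of plug_b in the frame of trough between 0.038 and 0.052 m and y of plug_b in the frame of trough between -0.13 and 0.14 m and height (world z) of tray above 0.03 m), for 0.2 s.
2. the tray stands upright on the bench, released (angle between tray's own z axis and vertical below 0.08 rad and height (world z) of tray between -0.004 and 0.006 m and linear speed of tray below 0.03 m/s and contact force between the fingers and tray below 0.1 N), for 0.2 s.
3. the follower has pushed the row against the end stop (value of joint follower between 0.12 and 0.13 m and x of plug_a in the frame of trough between -0.007 and 0.007 m and z of plug_a in the frame of trough between 0.038 and 0.052 m and y of plug_a in the frame of trough between -0.13 and 0.14 m and angle between the x axis of each of plug_a, plug_b and the y axis of trough, either way round below 0.15 rad and x of plug_b in the frame of trough between -0.007 and 0.007 m and z of plug_b in the frame of trough between 0.038 and 0.052 m and y of plug_b in the frame of trough between -0.13 and 0.14 m), for 0.2 s.
At the end, for the whole second after the job is handed in: Both plugs at rest end to end along the fold (axis within 7 mm and 0.15 rad), between stop and follower; follower at 0.120 to 0.130, so the row has under 6 mm of gaps; tray upright on the bench (0.08 rad, 6 mm), released, at rest (all of step 2 and all of step 3 and linear speed of each of plug_a, plug_b below 0.03 m/s); the robot touches nothing.
It fails at once if the gripper touched a plug (contact force between the fingers and plug_a above 1 N or contact force between the fingers and plug_b above 1 N).
It fails at once if a plug was dropped or thrown (faster than 1.2 m/s) (linear speed of any of plug_a, plug_b above 1.2 m/s).
It fails at once if the fuel cap, socket or float bowl was moved more than 20 mm (distance of any of fuel_cap, socket, float_bowl from where it was at the start of the episode above 0.02 m).
It also fails if it takes over 58 s, if anything falls off the work surface, if the arm or the gripper's body presses on something with over 40 N, if the wrist force passes 120 N, or if a joint passes its speed limit or range.

## Working session

There is one attempt and no reset: what is moved stays moved. The work goes in short steps, Python scripts to look and compute and a shell command to move; the robot and the scene stay as the last step left them, time stands still between calls to the robot, and variables do not carry over. Pictures are saved under pics/ and viewed, and the job is handed in when it is done.

```bash
ls; mkdir -p pics; python3 - <<'E'
from cell import sensors,get_image,camera_info
import cv2,numpy as np
o=sensors.get_obs();print({k:np.round(v,3).tolist() for k,v in o.items()})
for n in("side","top","wrist"):
    c=camera_info(n);print(n,np.round(c["intrinsics"],1).tolist(),c["k1"],np.round(c["camera_from_world"],4).tolist())
    cv2.imwrite(f"pics/{n}0.png",get_image(n))
E
```

```text
pics
{'clock': 0.0, 'q': [-1.43, 0.334, 0.04, 1.466, -0.013, 1.343, -0.059], 'joint_vel': [0.0, -0.001, -0.0, -0.001, 0.001, 0.001, -0.001], 'effort': [-0.0, -65.635, 1.335, -40.382, -0.06, 0.045, 0.0], 'position': [0.154, 0.631, 0.222], 'orientation': [-3.14, 0.0, 2.902], 'force': [-0.369, -0.147, -0.241], 'torque': [-0.003, -0.021, -0.022], 'grip_width': 0.087}
side [[419.3, 0.0, 252.1], [0.0, 419.3, 192.1], [0.0, 0.0, 1.0]] -0.10529336274655572 [[0.9873, -0.1583, 0.0105, -0.5873], [-0.1161, -0.7661, -0.6321, 0.1376], [0.1081, 0.6229, -0.7748, 1.1413], [0.0, 0.0, 0.0, 1.0]]
top [[499.9, 0.0, 255.4], [0.0, 499.9, 192.0], [0.0, 0.0, 1.0]] -0.04038406913772905 [[0.0014, -1.0, 0.0072, -0.0052], [-0.9985, -0.0018, -0.0542, 0.5673], [0.0542, -0.0071, -0.9985, 1.5363], [0.0, 0.0, 0.0, 1.0]]
wrist [[272.7, 0.0, 259.0], [0.0, 272.7, 193.2], [0.0, 0.0, 1.0]] -0.05310470105279759 [[0.2377, 0.9713, -0.0021, -0.6484], [0.937, -0.2287, 0.2642, -0.0327], [0.2562, -0.0648, -0.9645, 0.3913], [0.0, 0.0, 0.0, 1.0]]
```

View pics/side0.png

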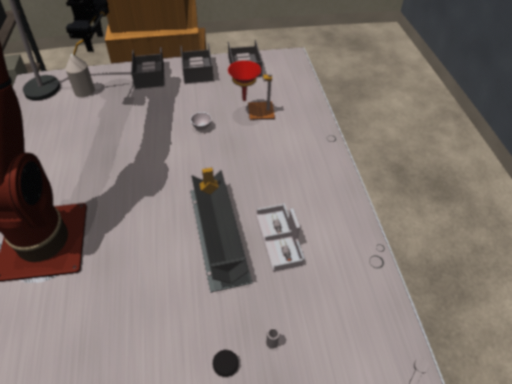

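View pics/top0.png

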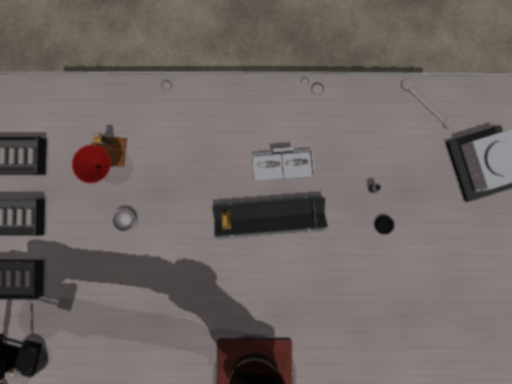

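View pics/wrist0.png

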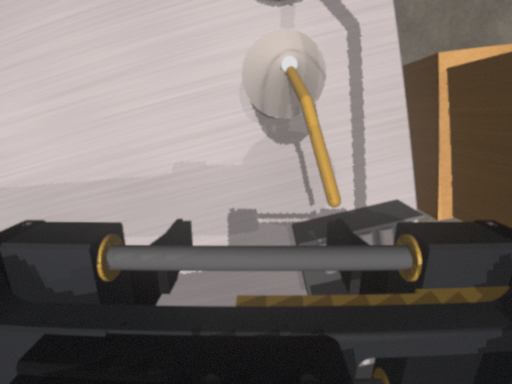

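The top view shows the trough around (270,215), with the follower at (226,218). The tray is around (283,165), with its handle at (281,147). The bowl is at (125,218), the socket at (374,186) and the cap at (384,224). I'll zoom in on these for finer measurements.

```bash
cat > h.py <<'E'
import numpy as np,cv2
from cell import sensors,get_image,camera_info
def ray(n,u,v,ci=None):
    c=ci or camera_info(n);K=c["intrinsics"];k=c["k1"]
    K=np.array(K);d=np.array([(u-K[0,2])/K[0,0],(v-K[1,2])/K[1,1]]);p=d.copy()
    for _ in range(30): p=d/(1+k*(p@p))
    T=np.array(c["camera_from_world"]);R=T[:3,:3];o=-R.T@T[:3,3]
    return o,R.T@np.array([p[0],p[1],1])
def onz(n,u,v,z,ci=None):
    o,d=ray(n,u,v,ci);return o+d*(z-o[2])/d[2]
def proj(n,P,ci=None):
    c=ci or camera_info(n);T=np.array(c["camera_from_world"]);K=np.array(c["intrinsics"])
    q=T[:3,:3]@np.array(P)+T[:3,3];p=q[:2]/q[2];p=p*(1+c["k1"]*(p@p));return K[:2,:2]@p+K[:2,2]
def zoom(im,u0,v0,u1,v1,f): return cv2.resize(im[v0:v1,u0:u1],None,fx=f,fy=f,interpolation=cv2.INTER_CUBIC)
E
python3 - <<'E'
from h import *
im=cv2.imread("pics/top0.png");cv2.imwrite("pics/top0z.png",zoom(im,200,130,340,245,5))
im=cv2.imread("pics/side0.png");cv2.imwrite("pics/side0z.png",zoom(im,180,160,320,295,4))
E
```

```text
(no output)
```

View pics/top0z.png

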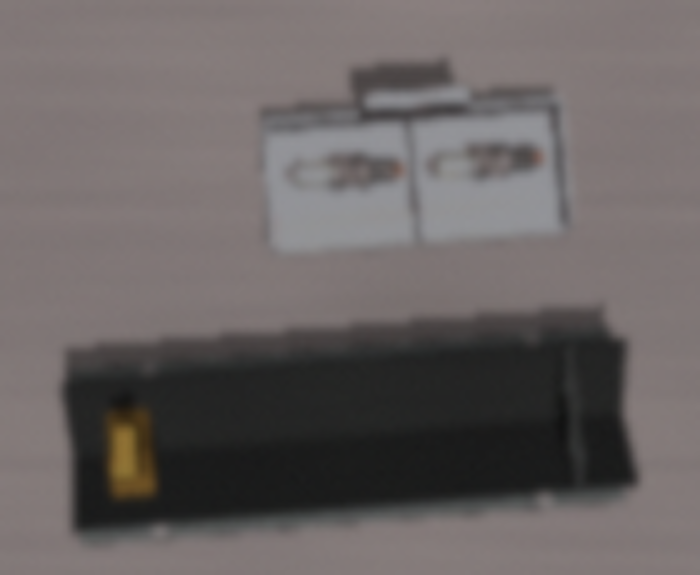

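View pics/side0z.png

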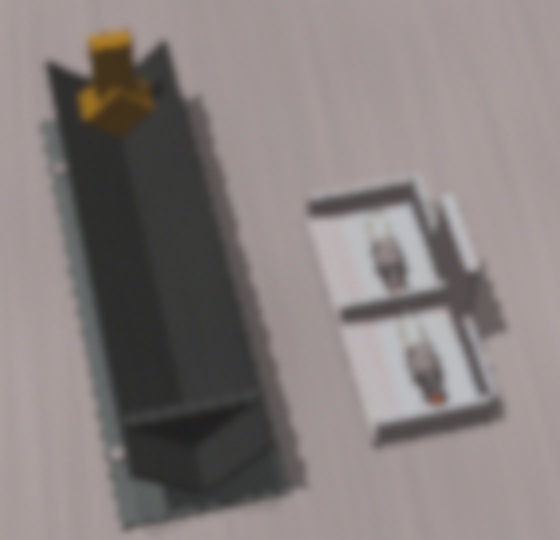

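Zoomed, the tray lip runs from (272,250) to (567,234). The handle top is the bright bar from (362,98) to (470,92). The trough rims run (65,380)–(625,340) and (75,530)–(637,487), and the tab top is around (123,452).

```bash
python3 - <<'E'
from h import *
def z(u,v,h): return onz("top",200+(u+.5)/5-.5,130+(v+.5)/5-.5,h)[:2]
g=lambda a,b:(np.round(a,4),np.round(b,4),'len',round(np.linalg.norm(a-b),4),'ang',round(np.degrees(np.arctan2(*(a-b)[::-1])),2))
l1,l2=z(272,250,.010),z(567,234,.010);print("lip",g(l1,l2),(l1+l2)/2)
b1,b2=z(264,112,.034),z(555,93,.034);print("back",g(b1,b2),(b1+b2)/2)
print("handle top",g(z(362,98,.092),z(470,92,.092)),(z(362,98,.092)+z(470,92,.092))/2)
print("handle x edges", z(416,86,.092), z(416,107,.092), z(416,120,.036))
f1,f2,n1,n2=z(65,382,.072),z(625,341,.072),z(75,530,.072),z(637,487,.072)
print("far",g(f1,f2));print("near",g(n1,n2));print("W",np.linalg.norm(f1-n1),np.linalg.norm(f2-n2),"c",(f1+f2+n1+n2)/4)
print("stop inner",z(572,470,.074),z(570,350,.074))
print("tab", z(126,452,.125), z(108,452,.125),z(144,452,.125))
im=cv2.imread("pics/top0.png").astype(int)
m=((im[...,2]-im[...,0])>60).astype(np.uint8); m[:,:200]=0;m[:,240:]=0
v,u=np.nonzero(m);print(u.min(),u.max(),v.min(),v.max(),u.mean(),v.mean())
for n,u,v,h in (("bowl",125,218,.038),("socket",374,186,.03),("cap",384,224,.02)):print(n,onz("top",u,v,h))
# side tab top
a=onz("side",180+110/4,160+40/4,.125);print("side tab",a)
print("side handle top ends",onz("side",180+447/4,160+195/4,.092),onz("side",180+477/4,160+266/4,.092))
print("side lip ends",onz("side",180+307/4,160+208/4,.01),onz("side",180+375/4,160+444/4,.00))
E
```

```text
lip (array([0.6063, 0.    ]), array([ 0.6167, -0.1843]), 'len', np.float64(0.1846), 'ang', np.float64(93.23)) [ 0.61149131 -0.09211432]
back (array([0.6897, 0.0052]), array([ 0.7019, -0.1744]), 'len', np.float64(0.18), 'ang', np.float64(93.91)) [ 0.69579784 -0.08458583]
handle top (array([ 0.6903, -0.0529]), array([ 0.6941, -0.117 ]), 'len', np.float64(0.0642), 'ang', np.float64(93.36)) [ 0.69221403 -0.08491925]
handle x edges [ 0.69758911 -0.08491794] [ 0.685044   -0.08489312] [ 0.68466411 -0.08835894]
far (array([0.5221, 0.1238]), array([ 0.5472, -0.2111]), 'len', np.float64(0.3359), 'ang', np.float64(94.28))
near (array([0.434 , 0.1173]), array([ 0.4599, -0.2178]), 'len', np.float64(0.3362), 'ang', np.float64(94.42))
W 0.08833423373794312 0.08749452056385391 c [ 0.49081409 -0.04696631]
stop inner [ 0.47006309 -0.17873595] [ 0.54165464 -0.17786858]
tab [0.48054703 0.08431616] [0.4805299  0.09466565] [0.48056382 0.0739667 ]
222 229 215 227 225.0151515151515 221.8181818181818
bowl [0.48584545 0.39385293 0.038     ]
socket [ 0.58568639 -0.37057299  0.03      ]
cap [ 0.46842546 -0.40291797  0.02      ]
side tab [0.48293562 0.08234069 0.125     ]
side handle top ends [ 0.69081153 -0.05854447  0.092     ] [ 0.69755003 -0.11714403  0.092     ]
side lip ends [0.60904286 0.00451923 0.01      ] [ 0.62275224 -0.18453199  0.        ]
```

```bash
cat >> h.py <<'E'
from scipy.spatial.transform import Rotation as Ro
def cur():
    o=sensors.get_obs();return np.array(o["position"]),Ro.from_euler("xyz",o["orientation"])
def down(yaw): return Ro.from_euler("xyz",[np.pi,0,yaw])
def rows(p1,R1,n,c,p0=None,R0=None,dec=4):
    if p0 is None:p0,R0=cur()
    w=(R0.inv()*R1).as_rotvec()/n; w=np.round(np.degrees(w),2); p=np.array(p0);R=R0;out=[]
    for i in range(n):
        t=np.array(p0)+(np.array(p1)-p0)*(i+1)/n
        s=np.round(R.inv().apply(t-p),dec); p=p+R.apply(s); R=R*Ro.from_rotvec(np.radians(w))
        out.append([float(x) for x in s]+[float(x) for x in w]+[c])
    for i in range(0,n,5): print(' '.join("["+",".join(f"{x:g}" for r in out[i:i+5] for x in r)+"]" for _ in [0]))
    print("max shift",max(max(abs(x) for x in r[:3]) for r in out)); return p,R
E
python3 - <<'E'
from h import *
print("red",onz("top",91,163,.0),onz("top",91,163,.15), onz("side",245,72,.15))
rows([.69,-.085,.2],down(np.radians(93.5)),20,0,dec=3)
E
```

```text
red [0.65872359 0.51381904 0.        ] [0.64189911 0.46520184 0.15      ] [0.64688122 0.48468464 0.15      ]
[-0.035,-0.028,0.001,-0,0,3.64,0,-0.036,-0.027,0.001,-0,0,3.64,0,-0.038,-0.023,0.001,-0,0,3.64,0,-0.039,-0.022,0.002,-0,0,3.64,0,-0.04,-0.019,0.001,-0,0,3.64,0]
[-0.042,-0.016,0.001,-0,0,3.64,0,-0.043,-0.013,0.001,-0,0,3.64,0,-0.043,-0.011,0.001,-0,0,3.64,0,-0.044,-0.008,0.001,-0,0,3.64,0,-0.045,-0.005,0.001,-0,0,3.64,0]
[-0.044,-0.003,0.001,-0,0,3.64,0,-0.045,0.001,0.002,-0,0,3.64,0,-0.045,0.003,0.001,-0,0,3.64,0,-0.044,0.006,0.001,-0,0,3.64,0,-0.044,0.009,0.001,-0,0,3.64,0]
[-0.043,0.012,0.001,-0,0,3.64,0,-0.042,0.014,0.001,-0,0,3.64,0,-0.042,0.017,0.001,-0,0,3.64,0,-0.04,0.02,0.002,-0,0,3.64,0,-0.039,0.022,0.001,-0,0,3.64,0]
max shift 0.045
```

```bash
python3 -m jog '[-0.035,-0.028,0.001,0,0,3.64,0,-0.036,-0.027,0.001,0,0,3.64,0,-0.038,-0.023,0.001,0,0,3.64,0,-0.039,-0.022,0.002,0,0,3.64,0,-0.04,-0.019,0.001,0,0,3.64,0]'
python3 -m jog '[-0.042,-0.016,0.001,0,0,3.64,0,-0.043,-0.013,0.001,0,0,3.64,0,-0.043,-0.011,0.001,0,0,3.64,0,-0.044,-0.008,0.001,0,0,3.64,0,-0.045,-0.005,0.001,0,0,3.64,0]'
```

```text
clock: 0.65
position: [0.2885, 0.4505, 0.2162]
orientation: [-3.141, -0.0, 2.581]
force: [0.5, 0.4, 0.0]
grip_width: 0.087
clock: 1.15
position: [0.4234, 0.2716, 0.2115]
orientation: [3.142, -0.0, 2.264]
force: [0.4, 0.4, -0.5]
grip_width: 0.0872
```

Tracking is good, so I'll continue.

```bash
python3 -m jog '[-0.044,-0.003,0.001,0,0,3.64,0,-0.045,0.001,0.002,0,0,3.64,0,-0.045,0.003,0.001,0,0,3.64,0,-0.044,0.006,0.001,0,0,3.64,0,-0.044,0.009,0.001,0,0,3.64,0]'
python3 -m jog '[-0.043,0.012,0.001,0,0,3.64,0,-0.042,0.014,0.001,0,0,3.64,0,-0.042,0.017,0.001,0,0,3.64,0,-0.04,0.02,0.002,0,0,3.64,0,-0.039,0.022,0.001,0,0,3.64,0]'
python3 -m jog '[0,0,0,0,0,0,0]'
python3 - <<'E'
from h import *
o=sensors.get_obs();print(o["q"])
import json
c=camera_info("wrist");cv2.imwrite("pics/w1.png",get_image("wrist"));json.dump({k:np.array(v).tolist() for k,v in c.items()},open("w1.json","w"))
E
```

```text
clock: 1.65
position: [0.557, 0.0925, 0.2056]
orientation: [3.141, -0.0, 1.947]
force: [1.1, 1.3, 0.4]
grip_width: 0.0868
clock: 2.15
position: [0.6912, -0.0862, 0.199]
orientation: [-3.141, -0.0, 1.629]
force: [0.4, 0.6, 0.2]
grip_width: 0.087
clock: 2.25
position: [0.691, -0.0922, 0.1979]
orientation: [-3.14, 0.005, 1.622]
force: [-0.5, 0.5, -0.7]
grip_width: 0.0873
[-0.41382462  0.51658796  0.70765562  1.39302473 -0.32986155  1.35375677
  0.35080366]
```

View pics/w1.png

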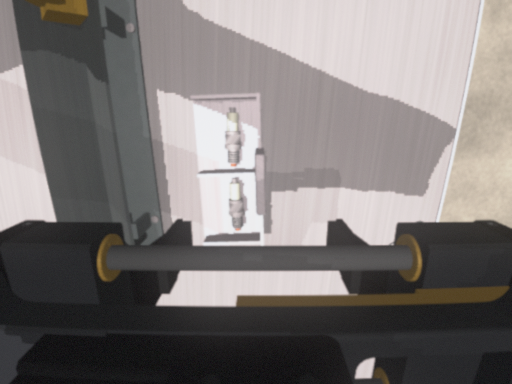

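The wrist view shows the tray's two bays around (230,170). The handle bar runs from (260,150) to (267,233), and both plugs lie along y.

```bash
python3 - <<'E'
from h import *
im=cv2.imread("pics/w1.png");cv2.imwrite("pics/w1z.png",zoom(im,185,85,285,250,4))
E
```

```text
(no output)
```

View pics/w1z.png

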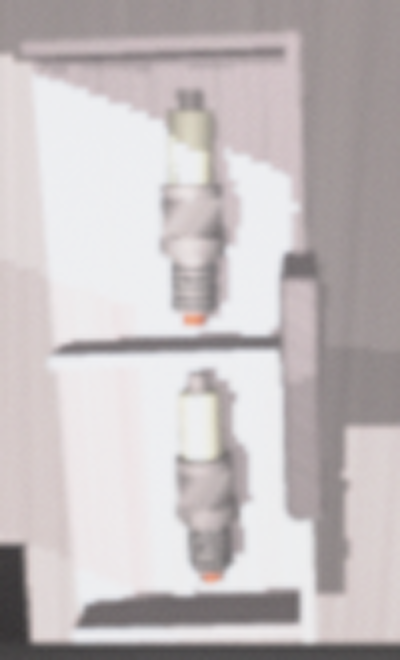

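```bash
python3 - <<'E'
from h import *
import json
c=json.load(open("w1.json"));T=np.array(c["camera_from_world"]);print("cam",-T[:3,:3].T@T[:3,3])
z=lambda u,v,h:onz("wrist",185+(u+.5)/4-.5,85+(v+.5)/4-.5,h,c)[:2]
P=[z(284,279,.092),z(318,279,.092),z(288,518,.092),z(322,515,.092)];print(np.round(P,4),np.mean(P,0))
d=(P[0]+P[1]-P[2]-P[3]);print("len",np.linalg.norm(d)/2,np.degrees(np.arctan2(d[1],d[0])), "w",np.linalg.norm(P[0]-P[1]))
L=[z(20,50,.031),z(300,38,.031)];print("end wall +y top",L)
print("lip",z(33,80,.010),z(75,628,.01), "div lip",z(52,352,.010), "back +y corner",z(300,35,.036))
print("pos",cur()[0])
E
```

```text
cam [ 0.68751397 -0.02024315  0.3605373 ]
[[ 0.6857 -0.0556]
 [ 0.6941 -0.0551]
 [ 0.6897 -0.1178]
 [ 0.6986 -0.1165]] [ 0.69202477 -0.08625879]
len 0.06196831136705298 93.94197985188107 w 0.008366896962404741
end wall +y top [array([ 0.60607535, -0.00122021]), array([0.68655749, 0.00581471])]
lip [ 0.60485067 -0.00871164] [ 0.61743274 -0.19267349] div lip [ 0.61034509 -0.09401181] back +y corner [0.68653024 0.00622725]
pos [ 0.69035908 -0.08907219  0.19820867]
```

```bash
python3 - <<'E'
from h import *
print(cur()[0],sensors.get_obs()["orientation"])
rows([.692,-.086,.055],down(np.radians(93.8)),5,0)
E
```

```text
[ 0.69035908 -0.08907219  0.19820867] [-3.13950884e+00  2.56666319e-03  1.62598977e+00]
[0.0007,0.0004,0.0286,-0.02,0.03,-0.13,0,0.0006,0.0004,0.0287,-0.02,0.03,-0.13,0,0.0007,0.0004,0.0286,-0.02,0.03,-0.13,0,0.0006,0.0004,0.0287,-0.02,0.03,-0.13,0,0.0006,0.0004,0.0286,-0.02,0.03,-0.13,0]
max shift 0.0287
```

```bash
python3 -m jog '[0.0007,0.0004,0.0286,0,0,-0.1,0,0.0006,0.0004,0.0287,0,0,-0.1,0,0.0007,0.0004,0.0286,0,0,-0.1,0,0.0006,0.0004,0.0287,0,0,-0.1,0,0.0006,0.0004,0.0286,0,0,-0.1,0]'
python3 -m jog '[0,0,0,0,0,0,0,0,0,0,0,0,0,0,0,0,0,0,0,0,0]'
python3 - <<'E'
from h import *
for n in("side",):cv2.imwrite(f"pics/{n}1.png",zoom(get_image(n),200,130,330,280,4))
E
```

```text
clock: 2.8
position: [0.6918, -0.0797, 0.0554]
orientation: [-3.142, -0.001, 1.642]
force: [-0.7, -0.8, 0.2]
grip_width: 0.0873
clock: 3.1
position: [0.6931, -0.0816, 0.0585]
orientation: [3.139, 0.0, 1.64]
force: [0.1, 0.1, -0.4]
grip_width: 0.087
```

View pics/side1.png

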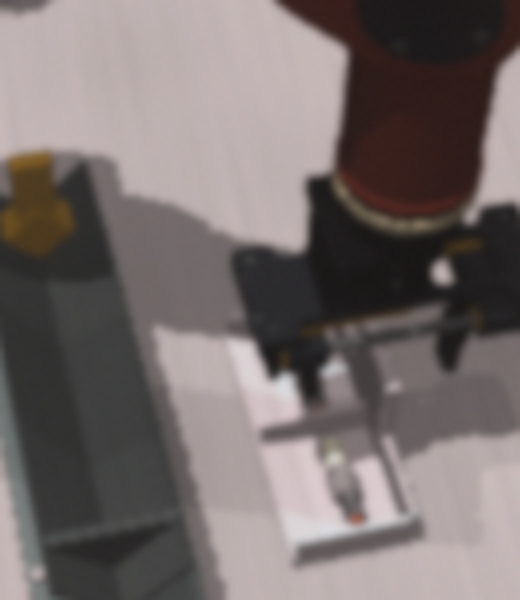

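The fingers straddle the handle. I'll correct 4 mm along it and close.

```bash
python3 -m jog '[-0.004,0,0.002,0,0,0,0,0,0,0,0,0,0,0,0,0,0,0,0,0,255,0,0,0,0,0,0,255,0,0,0,0,0,0,255]'
python3 -m jog '[0,0,0,0,0,0,255,0,0,0,0,0,0,255,0,0,0,0,0,0,255,0,0,0,0,0,0,255,0,0,0,0,0,0,255]'
```

```text
clock: 3.65
position: [0.6924, -0.0857, 0.0544]
orientation: [-3.142, -0.0, 1.64]
force: [-0.5, -0.0, -0.5]
grip_width: 0.0705
clock: 4.15
position: [0.6924, -0.0858, 0.0544]
orientation: [-3.142, 0.0, 1.64]
force: [0.3, 0.5, 0.1]
grip_width: 0.0308
```

```bash
python3 -m jog '[0,0,0,0,0,0,255,0,0,0,0,0,0,255,0,0,0,0,0,0,255,0,0,0,0,0,0,255,0,0,0,0,0,0,255]'
python3 -m jog '[0,0,-0.01,0,0,0,255,0,0,-0.01,0,0,0,255,0,0,-0.01,0,0,0,255,0,0,-0.01,0,0,0,255,0,0,0,0,0,0,255]'
python3 -m jog '[0,0,0,0,0,0,255]'
```

```text
clock: 4.65
position: [0.6923, -0.0859, 0.0544]
orientation: [-3.141, 0.0, 1.64]
force: [-1.4, 0.1, -0.3]
grip_width: 0.0099
clock: 5.15
position: [0.6935, -0.0861, 0.0966]
orientation: [3.139, 0.0, 1.64]
force: [0.4, -1.0, -4.1]
grip_width: 0.0098
clock: 5.25
position: [0.6925, -0.0858, 0.0947]
orientation: [3.141, -0.0, 1.64]
force: [0.3, 0.3, -3.7]
grip_width: 0.0098
```

```bash
cat >> h.py <<'E'
TC=np.array([.491,-.047,0]);TY=np.radians(4.35);RT=Ro.from_euler("z",TY)
def traypose(xl,yl,h,th):
    Rt=RT*Ro.from_euler("y",-np.radians(th))
    tool=Rt*Ro.from_euler("xyz",[np.pi,0,np.pi/2])
    lip=TC+RT.apply([xl,yl,0])+[0,0,h]
    return lip+Rt.apply([.080,0,.0454]),tool
def lipnow():
    p,R=cur();Rt=R*Ro.from_euler("xyz",[np.pi,0,np.pi/2]).inv()
    l=p-Rt.apply([.080,0,.0454]);return RT.inv().apply(l-TC),np.degrees((RT.inv()*Rt).as_euler("ZYX"))
E
python3 - <<'E'
from h import *
print(lipnow())
p,R=cur();a,b=rows(p+[0,0,.06],R,5,255,p,R)
q,S=traypose(.016,-.005,.11,0);print(q)
rows(q,S,13,255,a,b)
E
```

```text
(array([ 0.1180398 , -0.05340647,  0.04923126]), array([-0.39087029, -0.03221799,  0.00134146]))
[0,0,-0.012,0,0,0,255,0,0,-0.012,0,0,0,255,0,0,-0.012,0,0,0,255,0,0,-0.012,0,0,0,255,0,0,-0.012,0,0,0,255]
max shift 0.012
[ 0.5871027 -0.0447041  0.1554   ]
[0.0037,-0.0079,-0.0001,0,-0,-0.03,255,0.0037,-0.0078,-0,0,-0,-0.03,255,0.0037,-0.0079,-0.0001,0,-0,-0.03,255,0.0038,-0.0079,-0,0,-0,-0.03,255,0.0037,-0.0078,-0.0001,0,-0,-0.03,255]
[0.0037,-0.0079,-0.0001,0,-0,-0.03,255,0.0038,-0.0078,-0,0,-0,-0.03,255,0.0037,-0.0079,-0.0001,0,-0,-0.03,255,0.0038,-0.0079,-0,0,-0,-0.03,255,0.0037,-0.0078,-0.0001,0,-0,-0.03,255]
[0.0038,-0.0079,-0.0001,0,-0,-0.03,255,0.0037,-0.0078,-0,0,-0,-0.03,255,0.0038,-0.0079,-0.0001,0,-0,-0.03,255]
max shift 0.0079
```

```bash
python3 -m jog '[0,0,-0.008,0,0,0,255,0,0,-0.014,0,0,0,255,0,0,-0.016,0,0,0,255,0,0,-0.014,0,0,0,255,0,0,-0.008,0,0,0,255]'
python3 -m jog '[0.0018,-0.004,0,0,0,0,255,0.0037,-0.0078,0,0,0,0,255,0.0037,-0.0079,0,0,0,0,255,0.0037,-0.0079,0,0,0,0,255,0.0037,-0.0078,0,0,0,-0.1,255]'
python3 -m jog '[0.0037,-0.0079,0,0,0,-0.1,255,0.0037,-0.0079,0,0,0,0,255,0.0037,-0.0079,0,0,0,-0.1,255,0.0038,-0.0079,0,0,0,0,255,0.0037,-0.0078,0,0,0,-0.1,255]'
python3 -m jog '[0.0038,-0.0079,0,0,0,0,255,0.0037,-0.0079,0,0,0,0,255,0.0037,-0.0079,0,0,0,0,255,0.0018,-0.004,0,0,0,0,255,0,0,0,0,0,0,255]'
python3 -m jog '[0,0,0,0,0,0,255,0,0,0,0,0,0,255]'
python3 - <<'E'
from h import *
print(lipnow())
for n in("side","top"):cv2.imwrite(f"pics/{n}2.png",zoom(get_image(n),160,130,330,290,4) if n=="side" else zoom(get_image(n),200,130,340,245,5))
cv2.imwrite("pics/w2.png",get_image("wrist"))
E
```

```text
clock: 5.75
position: [0.6932, -0.0861, 0.157]
orientation: [3.139, 0.0, 1.64]
force: [-0.8, 0.1, -3.3]
grip_width: 0.0097
clock: 6.25
position: [0.6548, -0.0711, 0.1539]
orientation: [-3.141, -0.0, 1.642]
force: [-0.6, -0.4, -4.2]
grip_width: 0.0097
clock: 6.75
position: [0.6146, -0.0558, 0.1544]
orientation: [3.142, -0.0, 1.647]
force: [-0.3, 0.3, -3.5]
grip_width: 0.0098
clock: 7.25
position: [0.5862, -0.0448, 0.1545]
orientation: [3.141, -0.0, 1.647]
force: [-0.3, 0.6, -4.0]
grip_width: 0.0096
clock: 7.45
position: [0.587, -0.0453, 0.1544]
orientation: [3.141, 0.0, 1.647]
force: [-0.5, -0.0, -4.0]
grip_width: 0.0098
(array([ 0.01585052, -0.00558528,  0.10900345]), array([ 0.00367598, -0.01442401, -0.01658665]))
```

View pics/side2.png

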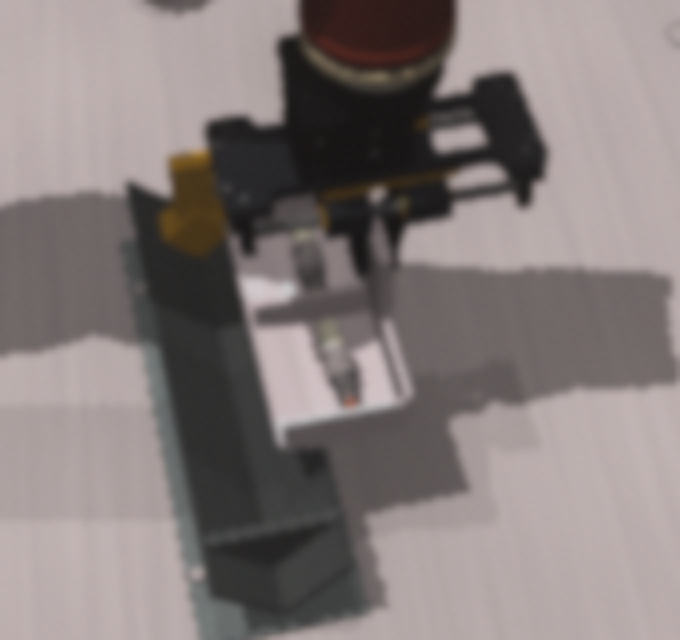

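View pics/w2.png

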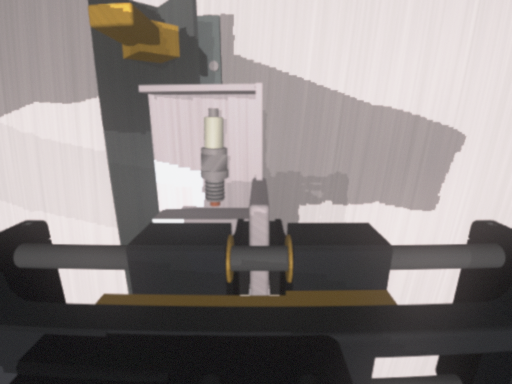

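View pics/top2.png

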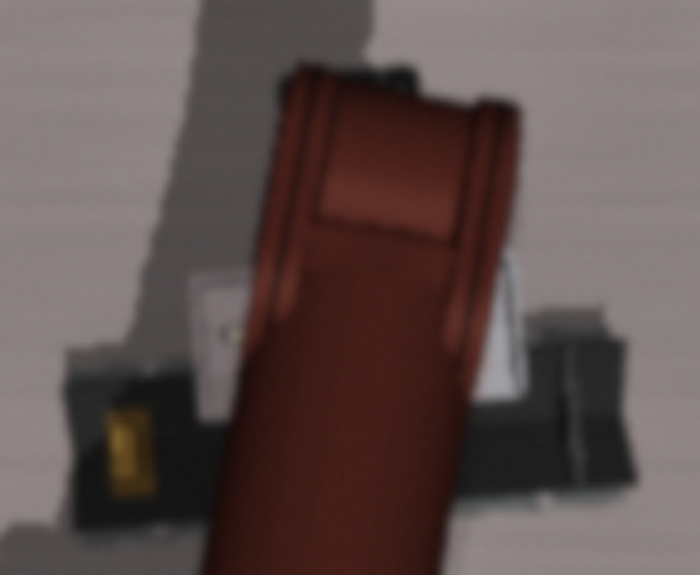

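Side view: the tray is held level over the trough with both plugs in their bays, and the near lip corner is at about (284,440) zoomed. I'll check this against the model.

```bash
python3 - <<'E'
from h import *
l,_=lipnow()
W=lambda x,y,z:TC+RT.apply([x,y,0])+[0,0,z]
f=lambda P:np.round((proj("side",P)-[160,130]+.5)*4,0)
print("lip ends",f(W(l[0],l[1]-.094,l[2])),f(W(l[0],l[1]+.094,l[2])))
print("trough -y: far rim, near rim",f(W(.042,-.17,.072)),f(W(-.042,-.17,.072)),"+y near rim",f(W(-.042,.17,.072)),"stop top",f(W(.04,-.13,.074)),f(W(-.04,-.13,.074)))
g=lambda P:np.round((proj("side",P)-[180,160]+.5)*4,0)
print("in side0z +y far/near rim",g(W(.042,.17,.072)),g(W(-.042,.17,.072)),"-y",g(W(.042,-.13,.072)),g(W(-.042,-.13,.072)),g(W(0,.17,.03)))
for h,x,t in ((.080,.016,10),(.08,.016,12),(.078,.015,30)): print(h,t,traypose(x,-.005,h,t)[0])
E
```

```text
lip ends [279. 447.] [224. 218.]
trough -y: far rim, near rim [347. 568.] [211. 596.] +y near rim [128. 181.] stop top [330. 511.] [202. 536.]
in side0z +y far/near rim [162.  42.] [48. 61.] -y [253. 392.] [119. 419.] [110.  89.]
0.08 10 [ 0.5780299  -0.04539425  0.13860213]
0.08 12 [ 0.57594754 -0.04555265  0.14104084]
0.078 30 [ 0.55278388 -0.04731467  0.15731755]
```

```bash
python3 - <<'E'
from h import *
p,R=cur()
p,R=rows(*traypose(.016,-.004,.083,4),5,255,p,R)
p,R=rows(*traypose(.016,-.004,.082,10),5,255,p,R)
for h,t in((.080,14),(.077,18),(.075,23),(.074,28)): p,R=rows(*traypose(.015,-.004,h,t),5,255,p,R)
E
```

```text
[0.0003,-0.0006,0.0041,-0.8,0,-0,255,0.0003,-0.0007,0.0041,-0.8,0,-0,255,0.0004,-0.0007,0.004,-0.8,0,-0,255,0.0003,-0.0008,0.0041,-0.8,0,-0,255,0.0003,-0.0008,0.004,-0.8,0,-0,255]
max shift 0.0041
[0,-0.0011,-0.0014,-1.2,0,-0,255,0,-0.001,-0.0015,-1.2,0,-0,255,0,-0.001,-0.0014,-1.2,0,-0,255,0,-0.0009,-0.0015,-1.2,0,-0,255,0,-0.001,-0.0015,-1.2,0,-0,255]
max shift 0.0015
[0,-0.0009,-0.0007,-0.8,0,0,255,0,-0.001,-0.0008,-0.8,0,0,255,0,-0.0009,-0.0007,-0.8,0,0,255,0,-0.0009,-0.0008,-0.8,0,0,255,0,-0.0009,-0.0008,-0.8,0,0,255]
max shift 0.001
[0,-0.0008,-0.0005,-0.8,0,0,255,0,-0.0008,-0.0005,-0.8,0,0,255,0,-0.0008,-0.0006,-0.8,0,0,255,0,-0.0008,-0.0005,-0.8,0,0,255,0,-0.0008,-0.0006,-0.8,0,0,255]
max shift 0.0008
[0,-0.001,-0.001,-1,0,0,255,0,-0.0009,-0.001,-1,0,0,255,0,-0.001,-0.001,-1,0,0,255,0,-0.0009,-0.001,-1,0,0,255,0,-0.0009,-0.001,-1,0,0,255]
max shift 0.001
[0,-0.0009,-0.0012,-1,0,0,255,0,-0.0009,-0.0012,-1,0,0,255,0,-0.0009,-0.0012,-1,0,0,255,0,-0.0009,-0.0012,-1,0,0,255,0,-0.0008,-0.0013,-1,0,0,255]
max shift 0.0013
```

```bash
python3 -m jog '[0.0003,-0.0006,0.0041,-0.8,0,0,255,0.0003,-0.0007,0.0041,-0.8,0,0,255,0.0004,-0.0007,0.004,-0.8,0,0,255,0.0003,-0.0008,0.0041,-0.8,0,0,255,0.0003,-0.0008,0.004,-0.8,0,0,255]'
python3 -m jog '[0,0,0,0,0,0,255,0,0,0,0,0,0,255,0,0,0,0,0,0,255,0,0,0,0,0,0,255,0,0,0,0,0,0,255]'
python3 - <<'E'
from h import *
print(lipnow())
im=get_image("side");cv2.imwrite("pics/side3.png",zoom(im,160,130,330,290,4))
E
```

```text
clock: 8.1
position: [0.5833, -0.0437, 0.1336]
orientation: [3.071, -0.0, 1.647]
force: [0.7, -0.0, -3.7]
grip_width: 0.0096
clock: 8.6
position: [0.5837, -0.0438, 0.1341]
orientation: [3.072, 0.0, 1.647]
force: [0.5, -0.6, -3.5]
grip_width: 0.0097
(array([ 0.01603511, -0.00388553,  0.08318775]), array([ 0.00837675, -4.00503362, -0.01031557]))
```

View pics/side3.png

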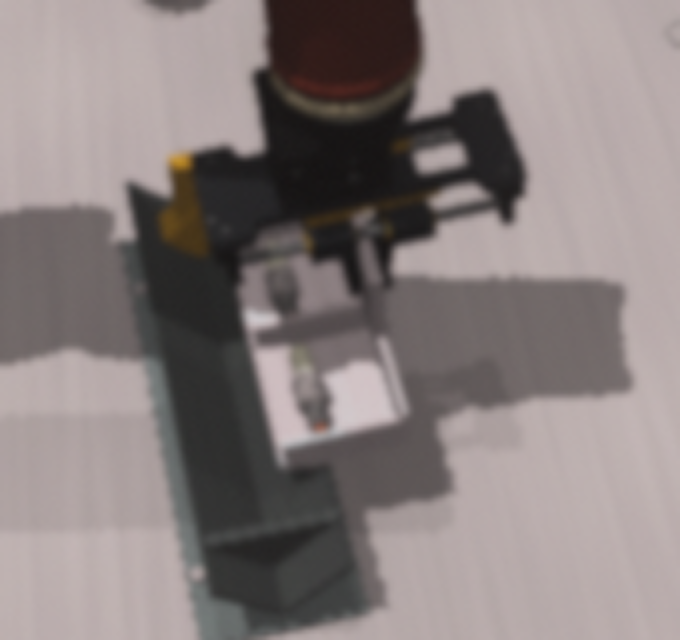

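The plugs have rolled to the ramp (near one at about (312,395) zoomed), the tilt direction is right, and nothing is in contact. I'll keep tilting.

```bash
python3 -m jog '[0,-0.0011,-0.0014,-1.2,0,0,255,0,-0.001,-0.0015,-1.2,0,0,255,0,-0.001,-0.0014,-1.2,0,0,255,0,-0.0009,-0.0015,-1.2,0,0,255,0,-0.001,-0.0015,-1.2,0,0,255]'
python3 -m jog '[0,0,0,0,0,0,255,0,0,0,0,0,0,255]'
python3 -m jog '[0,-0.0009,-0.0007,-0.8,0,0,255,0,-0.001,-0.0008,-0.8,0,0,255,0,-0.0009,-0.0007,-0.8,0,0,255,0,-0.0009,-0.0008,-0.8,0,0,255,0,-0.0009,-0.0008,-0.8,0,0,255]'
python3 -m jog '[0,0,0,0,0,0,255,0,0,0,0,0,0,255,0,0,0,0,0,0,255]'
python3 - <<'E'
from h import *
print(lipnow())
im=get_image("side");cv2.imwrite("pics/side4.png",zoom(im,160,130,330,290,4))
E
```

```text
clock: 9.15
position: [0.5775, -0.0442, 0.1409]
orientation: [2.965, -0.0, 1.647]
force: [-0.3, 0.2, -3.4]
grip_width: 0.0097
clock: 9.35
position: [0.5777, -0.044, 0.1409]
orientation: [2.967, -0.001, 1.647]
force: [-0.2, -0.1, -4.1]
grip_width: 0.0097
clock: 9.85
position: [0.5723, -0.0447, 0.1435]
orientation: [2.896, -0.0, 1.647]
force: [-0.1, -0.6, -4.3]
grip_width: 0.0098
clock: 10.15
position: [0.5726, -0.0446, 0.1436]
orientation: [2.897, 0.0, 1.647]
force: [-0.3, 1.1, -2.3]
grip_width: 0.0097
(array([ 0.0149489 , -0.00378542,  0.08014954]), array([ 1.27813950e-02, -1.40018495e+01, -3.93238064e-03]))
```

View pics/side4.png

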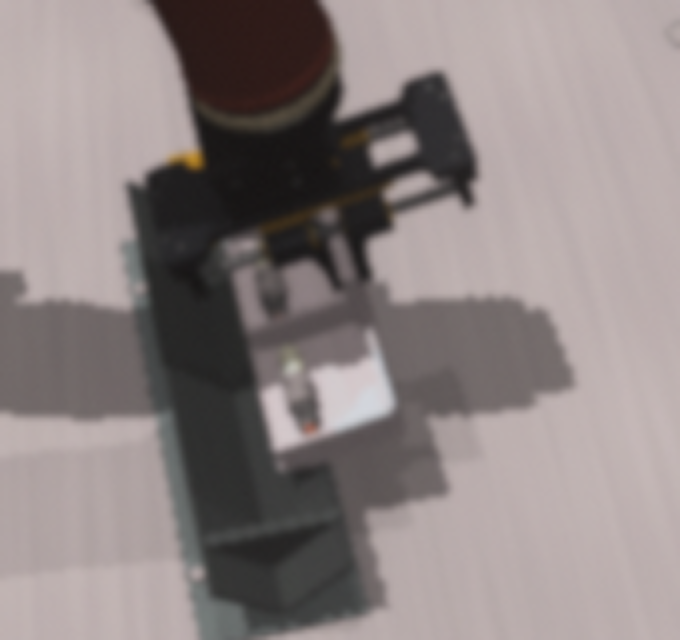

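Both plugs are still on the ramp at 14°. The next step takes it to 18°.

```bash
python3 -m jog '[0,-0.0008,-0.0005,-0.8,0,0,255,0,-0.0008,-0.0005,-0.8,0,0,255,0,-0.0008,-0.0006,-0.8,0,0,255,0,-0.0008,-0.0005,-0.8,0,0,255,0,-0.0008,-0.0006,-0.8,0,0,255]'
python3 -m jog '[0,0,0,0,0,0,255,0,0,0,0,0,0,255,0,0,0,0,0,0,255,0,0,0,0,0,0,255,0,0,0,0,0,0,255]'
python3 - <<'E'
from h import *
print(lipnow())
im=get_image("side");cv2.imwrite("pics/side5.png",zoom(im,160,130,330,290,4))
E
```

```text
clock: 10.7
position: [0.5677, -0.0449, 0.145]
orientation: [2.826, -0.0, 1.647]
force: [0.6, -0.2, -5.3]
grip_width: 0.0097
clock: 11.2
position: [0.5681, -0.045, 0.145]
orientation: [2.827, 0.0, 1.647]
force: [-0.3, 0.1, -2.8]
grip_width: 0.0097
(array([ 0.01496426, -0.00386067,  0.07714597]), array([ 1.47015195e-02, -1.79985041e+01, -1.38928967e-02]))
```

View pics/side5.png

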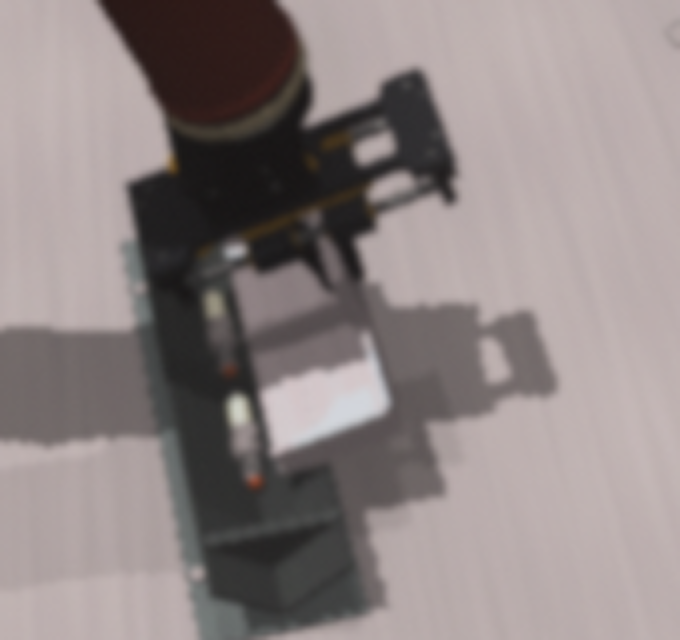

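Both plugs have rolled out and lie end to end along the trough, at about (221,335) and (245,440) zoomed. I'll hold briefly, then check their positions.

```bash
python3 -m jog '[0,0,0,0,0,0,255,0,0,0,0,0,0,255,0,0,0,0,0,0,255]'
python3 - <<'E'
from h import *
im=get_image("side");cv2.imwrite("pics/side6.png",zoom(im,190,180,280,270,7))
for u,v in((213,300),(230,370),(237,402),(256,482),(245,440)):
    P=onz("side",160+(u+.5)/4-.5,130+(v+.5)/4-.5,.045);print(u,v,np.round(RT.inv().apply(P-TC),4))
E
```

```text
clock: 11.55
position: [0.5679, -0.045, 0.145]
orientation: [2.827, 0.0, 1.647]
force: [0.9, 0.2, -2.5]
grip_width: 0.0096
213 300 [0.0011 0.07   0.045 ]
230 370 [0.0018 0.0084 0.045 ]
237 402 [ 0.0016 -0.0183  0.045 ]
256 482 [ 0.0021 -0.0822  0.045 ]
245 440 [ 0.0012 -0.0491  0.045 ]
```

View pics/side6.png

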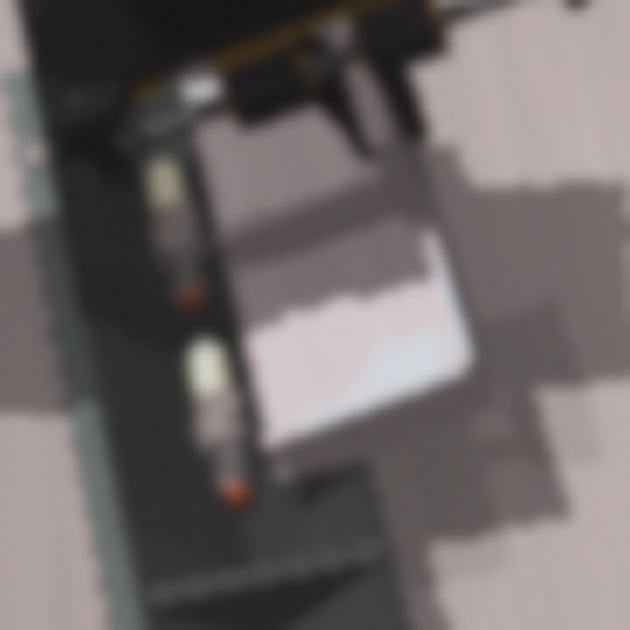

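Both plugs sit in the fold within about 2 mm. Next I'll lift away, untilt, and return the tray to its old spot.

```bash
python3 - <<'E'
from h import *
p,R=cur()
p,R=rows(*traypose(.015,-.004,.105,18),3,255,p,R)
p,R=rows(*traypose(.03,-.004,.13,0),5,255,p,R)
p,R=rows([.6925,-.086,.15],down(np.radians(94.0)),5,255,p,R)
p,R=rows([.6925,-.086,.056],down(np.radians(94.0)),5,255,p,R)
E
```

```text
[-0.0001,0.0029,-0.0088,-0,0,0,255,-0,0.003,-0.0089,-0,0,0,255,-0.0001,0.0029,-0.0088,-0,0,0,255]
max shift 0.0089
[-0,0.0064,0.0016,3.6,0,0,255,-0,0.0065,0.0011,3.6,0,0,255,-0,0.0066,0.0008,3.6,0,0,255,-0,0.0066,0.0003,3.6,0,0,255,-0,0.0066,-0.0001,3.6,0,0,255]
max shift 0.0066
[-0.01,0.0176,0.0051,-0,0,0.07,255,-0.0101,0.0176,0.0051,-0,0,0.07,255,-0.0099,0.0176,0.005,-0,0,0.07,255,-0.01,0.0176,0.0051,-0,0,0.07,255,-0.01,0.0177,0.0051,-0,0,0.07,255]
max shift 0.0177
[0,-0,0.0188,-0,0,0,255,0,-0,0.0188,-0,0,0,255,0,-0,0.0188,-0,0,0,255,0,-0,0.0188,-0,0,0,255,0,-0,0.0188,-0,0,0,255]
max shift 0.0188
```

```bash
python3 -m jog '[0,0.0029,-0.0088,0,0,0,255,0,0.003,-0.0089,0,0,0,255,0,0.0029,-0.0088,0,0,0,255]'
python3 -m jog '[0,0.0064,0.0016,3.6,0,0,255,0,0.0065,0.0011,3.6,0,0,255,0,0.0066,0.0008,3.6,0,0,255,0,0.0066,0.0003,3.6,0,0,255,0,0.0066,-0.0001,3.6,0,0,255]'
python3 -m jog '[-0.01,0.0176,0.0051,0,0,0,255,-0.0101,0.0176,0.0051,0,0,0.1,255,-0.0099,0.0176,0.005,0,0,0.1,255,-0.01,0.0176,0.0051,0,0,0.1,255,-0.01,0.0177,0.0051,0,0,0,255]'
python3 -m jog '[0,0,0.0188,0,0,0,255,0,0,0.0188,0,0,0,255,0,0,0.0188,0,0,0,255,0,0,0,0,0,0,255,0,0,0,0,0,0,255]'
python3 - <<'E'
from h import *
print(cur()[0],sensors.get_obs()["orientation"],sensors.get_obs()["force"])
im=get_image("side");cv2.imwrite("pics/side7.png",zoom(im,170,140,330,290,4))
E
```

```text
clock: 11.9
position: [0.5685, -0.045, 0.1743]
orientation: [2.827, -0.0, 1.647]
force: [0.6, -0.0, -3.0]
grip_width: 0.0094
clock: 12.4
position: [0.6019, -0.0418, 0.1765]
orientation: [-3.141, -0.0, 1.648]
force: [0.3, -0.5, -2.4]
grip_width: 0.0101
clock: 12.9
position: [0.6938, -0.0855, 0.1505]
orientation: [3.141, -0.0, 1.643]
force: [-0.6, 0.2, -3.1]
grip_width: 0.0097
clock: 13.4
position: [0.6929, -0.0855, 0.0944]
orientation: [3.141, 0.0, 1.642]
force: [-0.6, 0.4, -2.5]
grip_width: 0.0096
[ 0.69291732 -0.08548622  0.09442434] [3.14127964e+00 1.09964051e-04 1.64219135e+00] [-0.57576352  0.43171259 -2.4594122 ]
```

View pics/side7.png

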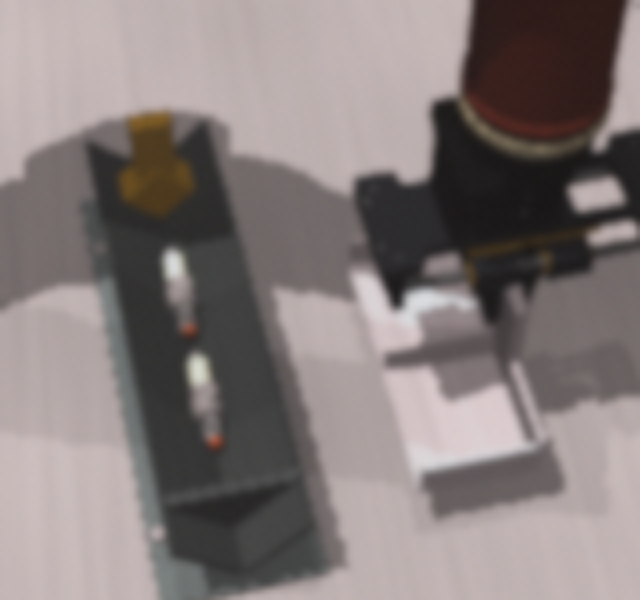

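Both plugs lie in the fold and the tray is empty and level above the bench. I'll lower it 39 mm and release.

```bash
python3 -m jog '[0,0,0.014,0,0,0,255,0,0,0.012,0,0,0,255,0,0,0.008,0,0,0,255,0,0,0.004,0,0,0,255,0,0,0.001,0,0,0,255]'
python3 -m jog '[0,0,0,0,0,0,255,0,0,0,0,0,0,255]'
```

```text
clock: 13.95
position: [0.6925, -0.0858, 0.0543]
orientation: [-3.141, -0.0, 1.642]
force: [-1.3, 1.1, 2.2]
grip_width: 0.0099
clock: 14.15
position: [0.6926, -0.0859, 0.0547]
orientation: [3.141, 0.0, 1.642]
force: [0.8, 0.5, -2.2]
grip_width: 0.0098
```

```bash
python3 -m jog '[0,0,0,0,0,0,0,0,0,0,0,0,0,0,0,0,0,0,0,0,0,0,0,0,0,0,0,0,0,0,0,0,0,0,0]'
python3 -m jog '[0,0,0,0,0,0,0,0,0,0,0,0,0,0,0,0,0,0,0,0,0,0,0,0,0,0,0,0,0,0,0,0,0,0,0]'
python3 -m jog '[0,0,-0.02,0,0,0,0,0,0,-0.03,0,0,0,0,0,0,-0.04,0,0,0,0,0,0,-0.04,0,0,0,0,0,0,-0.03,0,0,0,0]'
python3 - <<'E'
from h import *
print(cur()[0])
im=get_image("side");cv2.imwrite("pics/side8.png",zoom(im,170,140,330,290,4));cv2.imwrite("pics/w8.png",get_image("wrist"))
E
```

```text
clock: 14.65
position: [0.6926, -0.0858, 0.0547]
orientation: [3.141, 0.0, 1.642]
force: [-0.1, 0.1, 0.3]
grip_width: 0.0419
clock: 15.15
position: [0.6925, -0.0858, 0.0546]
orientation: [3.142, 0.0, 1.642]
force: [-0.3, 0.3, 0.6]
grip_width: 0.0813
clock: 15.65
position: [0.6929, -0.0861, 0.2175]
orientation: [3.139, 0.0, 1.641]
force: [1.0, 0.9, 0.1]
grip_width: 0.087
[ 0.69291838 -0.08610468  0.21752636]
```

View pics/side8.png

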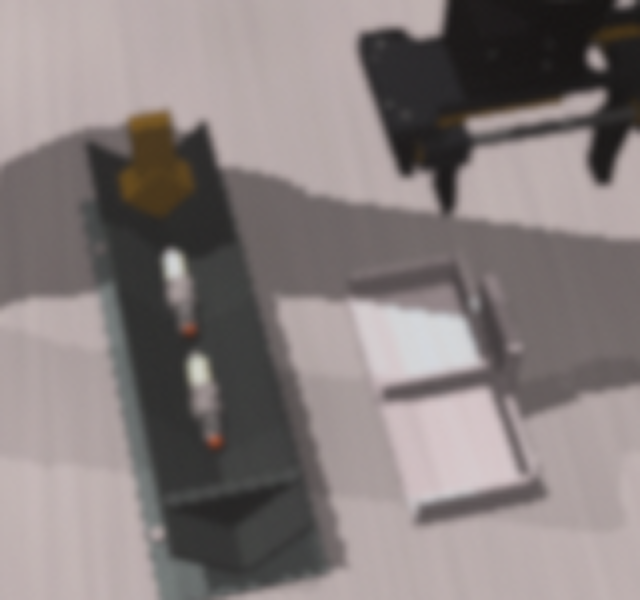

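View pics/w8.png

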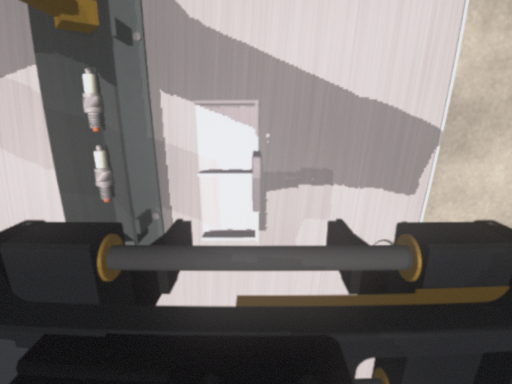

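The tray is empty, upright on the bench and clear of the fingers, and both plugs are in the fold. Next I'll go behind the follower tab with the fingers closed.

```bash
python3 - <<'E'
from h import *
p,R=cur();y=down(TY+np.pi/2)
a=TC+RT.apply([0,.178,0])
p,R=rows(a+[0,0,.2],y,10,255,p,R)
p,R=rows(a+[0,0,.092],y,5,255,p,R)
E
```

```text
[0.0232,-0.0201,0.0018,0.04,0.01,-0.03,255,0.0232,-0.0202,0.0019,0.04,0.01,-0.03,255,0.0232,-0.0201,0.0018,0.04,0.01,-0.03,255,0.0232,-0.02,0.0019,0.04,0.01,-0.03,255,0.0233,-0.0201,0.0019,0.04,0.01,-0.03,255]
[0.0232,-0.0201,0.0019,0.04,0.01,-0.03,255,0.0233,-0.02,0.0019,0.04,0.01,-0.03,255,0.0232,-0.0201,0.002,0.04,0.01,-0.03,255,0.0233,-0.02,0.002,0.04,0.01,-0.03,255,0.0233,-0.02,0.002,0.04,0.01,-0.03,255]
max shift 0.0233
[-0,-0,0.0216,0,-0.01,-0,255,-0,-0,0.0216,0,-0.01,-0,255,-0,-0,0.0216,0,-0.01,-0,255,-0,-0,0.0216,0,-0.01,-0,255,-0,-0.0001,0.0216,0,-0.01,-0,255]
max shift 0.0216
```

```bash
python3 -m jog '[0.0232,-0.0201,0.0018,0,0,0,255,0.0232,-0.0202,0.0019,0,0,0,255,0.0232,-0.0201,0.0018,0,0,0,255,0.0232,-0.02,0.0019,0,0,-0.1,255,0.0233,-0.0201,0.0019,0,0,-0.1,255]'
python3 -m jog '[0.0232,-0.0201,0.0019,0,0,-0.1,255,0.0233,-0.02,0.0019,0,0,0,255,0.0232,-0.0201,0.002,0,0,0,255,0.0233,-0.02,0.002,0,0,0,255,0.0233,-0.02,0.002,0,0,0,255]'
python3 -m jog '[0,0,0,0,0,0,255,0,0,0,0,0,0,255,0,0,0,0,0,0,255]'
python3 - <<'E'
from h import *
p,R=cur();print(p,RT.inv().apply(p-TC))
im=get_image("side");cv2.imwrite("pics/side9.png",zoom(im,150,100,300,280,3))
cv2.imwrite("pics/w9.png",get_image("wrist"))
E
```

```text
clock: 16.25
position: [0.5827, 0.0237, 0.2044]
orientation: [-3.141, 0.0, 1.645]
force: [-0.4, 1.1, 0.7]
grip_width: 0.055
clock: 16.75
position: [0.474, 0.132, 0.1949]
orientation: [-3.141, 0.0, 1.647]
force: [0.8, 0.9, 0.1]
grip_width: 0.0149
clock: 17.05
position: [0.4758, 0.1305, 0.1954]
orientation: [3.141, 0.0, 1.646]
force: [-0.3, 1.3, 0.4]
grip_width: 0.0014
[0.47577302 0.13045017 0.19539094] [-0.00172371  0.17809395  0.19539094]
```

View pics/side9.png

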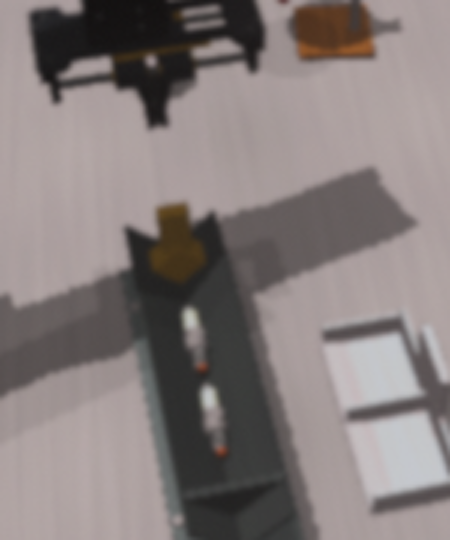

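View pics/w9.png

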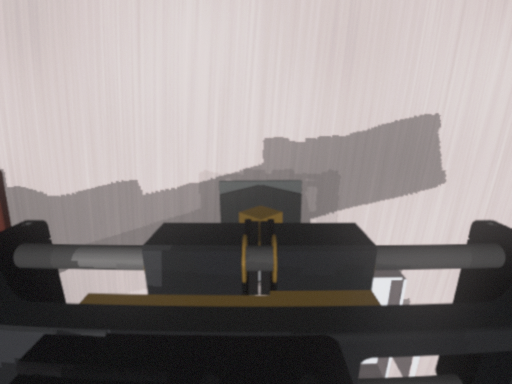

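```bash
python3 -m jog '[0,0.0015,0.0216,0,0,0,255,0,0,0.0216,0,0,0,255,0,0,0.0216,0,0,0,255,0,0,0.021,0,0,0,255,0,0,0.017,0,0,0,255]'
python3 -m jog '[-0.003,0,0,0,0,0,255,-0.005,0,0,0,0,0,255,-0.005,0,0,0,0,0,255,-0.005,0,0,0,0,0,255,-0.005,0,0,0,0,0,255]'
python3 -m jog '[-0.005,0,0,0,0,0,255,-0.005,0,0,0,0,0,255,-0.005,0,0,0,0,0,255,-0.005,0,0,0,0,0,255,-0.005,0,0,0,0,0,255]'
python3 - <<'E'
from h import *
p,R=cur();print(p,RT.inv().apply(p-TC))
im=get_image("side");cv2.imwrite("pics/side10.png",zoom(im,150,100,300,280,3))
E
```

```text
clock: 17.65
position: [0.477, 0.1304, 0.0915]
orientation: [-3.141, 0.001, 1.645]
force: [-0.1, 0.5, 1.0]
grip_width: 0.0005
clock: 18.15
position: [0.479, 0.108, 0.0934]
orientation: [3.141, -0.001, 1.647]
force: [-0.5, -0.6, 0.5]
grip_width: 0.0004
clock: 18.65
position: [0.4807, 0.0834, 0.0929]
orientation: [3.141, -0.0, 1.647]
force: [-0.0, 2.6, 2.2]
grip_width: 0.0005
[0.48074565 0.08340176 0.09289127] [-0.00033398  0.1308039   0.09289127]
```

View pics/side10.png

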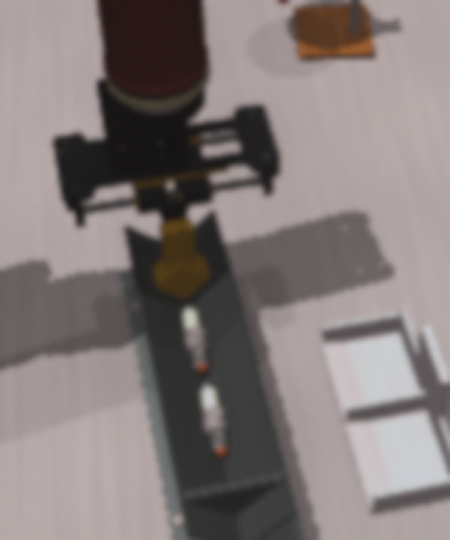

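The fingers are on the tab with about 3 N. I'll push along the trough in 5 mm rows.

```bash
for i in 1; do python3 -m jog '[-0.005,0,0,0,0,0,255,-0.005,0,0,0,0,0,255,-0.005,0,0,0,0,0,255,-0.005,0,0,0,0,0,255,-0.005,0,0,0,0,0,255]'; done
python3 -m jog '[-0.005,0,0,0,0,0,255,-0.005,0,0,0,0,0,255,-0.005,0,0,0,0,0,255,-0.005,0,0,0,0,0,255,-0.005,0,0,0,0,0,255]'
python3 - <<'E'
from h import *
p,R=cur();print(p,RT.inv().apply(p-TC))
im=get_image("side");cv2.imwrite("pics/side11.png",zoom(im,150,100,300,280,3))
E
```

```text
clock: 19.2
position: [0.4825, 0.0581, 0.0927]
orientation: [3.141, 0.0, 1.647]
force: [1.8, 3.7, 1.0]
grip_width: 0.0005
clock: 19.7
position: [0.4843, 0.0333, 0.0927]
orientation: [3.142, 0.0, 1.647]
force: [2.0, 3.7, 0.7]
grip_width: 0.0002
[0.48428735 0.0332635  0.09270934] [-0.00060541  0.08054143  0.09270934]
```

View pics/side11.png

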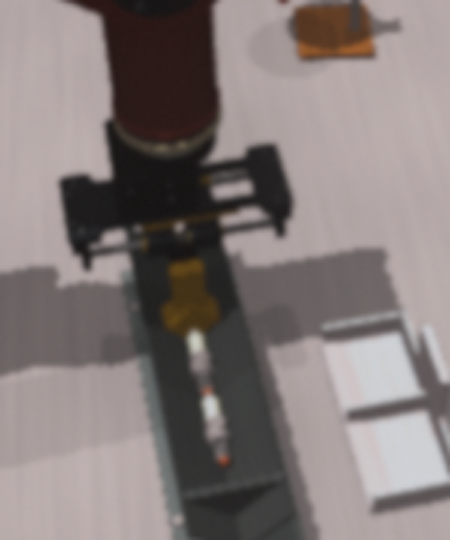

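The row is closed up with the front tip at (223,462), and the stop's top edge is at about y=490. I'll keep pushing.

```bash
python3 - <<'E'
from h import *
P=onz("side",150+223.5/3-.5,100+464.5/3-.5,.045);print(RT.inv().apply(P-TC))
E
python3 -m jog '[-0.005,0,0,0,0,0,255,-0.005,0,0,0,0,0,255,-0.005,0,0,0,0,0,255,-0.005,0,0,0,0,0,255,-0.004,0,0,0,0,0,255]'
python3 -m jog '[-0.002,0,0,0,0,0,255]'
python3 - <<'E'
from h import *
p,R=cur();print(p,RT.inv().apply(p-TC))
im=get_image("side");cv2.imwrite("pics/side12.png",zoom(im,180,160,260,280,5))
E
```

```text
[ 0.00057931 -0.09477811  0.045     ]
clock: 20.25
position: [0.486, 0.0092, 0.0927]
orientation: [-3.141, 0.0, 1.647]
force: [1.2, 3.2, 0.4]
grip_width: 0.0002
clock: 20.35
position: [0.4862, 0.0072, 0.0927]
orientation: [-3.142, 0.0, 1.646]
force: [1.2, 3.2, -0.4]
grip_width: 0.0005
[0.48624001 0.00716897 0.09268781] [-0.00063762  0.05437397  0.09268781]
```

View pics/side12.png

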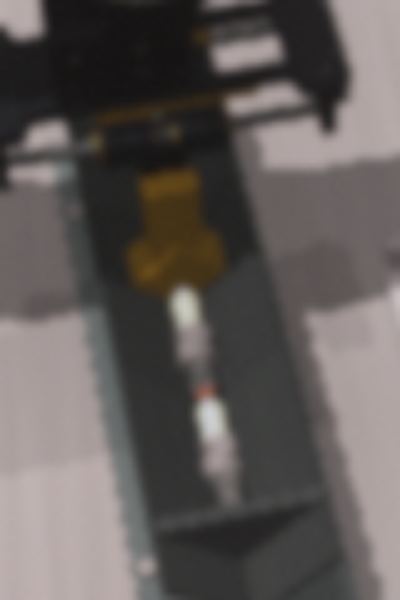

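```bash
python3 -m jog '[-0.002,0,0,0,0,0,255,-0.002,0,0,0,0,0,255]'
python3 -m jog '[-0.001,0,0,0,0,0,255,-0.001,0,0,0,0,0,255]'
python3 -m jog '[-0.001,0,0,0,0,0,255]'
```

```text
clock: 20.6
position: [0.4864, 0.0038, 0.0926]
orientation: [-3.141, -0.0, 1.647]
force: [1.2, 3.5, 0.7]
grip_width: 0.0006
clock: 20.8
position: [0.4866, 0.0017, 0.0927]
orientation: [-3.141, 0.0, 1.647]
force: [0.4, 3.2, 0.1]
grip_width: 0.0004
clock: 20.9
position: [0.4867, 0.0008, 0.0927]
orientation: [-3.141, 0.0, 1.647]
force: [1.1, 3.3, -0.2]
grip_width: 0.0003
```

```bash
for k in 1; do python3 -m jog '[-0.001,0,0,0,0,0,255]'; done
python3 -m jog '[-0.001,0,0,0,0,0,255]'
python3 -m jog '[-0.001,0,0,0,0,0,255]'
```

```text
clock: 21.0
position: [0.4868, -0.0002, 0.0927]
orientation: [-3.141, -0.0, 1.647]
force: [0.0, 3.6, 0.3]
grip_width: 0.0001
clock: 21.1
position: [0.4868, -0.0013, 0.0927]
orientation: [-3.141, 0.0, 1.647]
force: [0.5, 3.5, 0.8]
grip_width: 0.0004
clock: 21.2
position: [0.4869, -0.002, 0.0927]
orientation: [-3.141, -0.0, 1.647]
force: [-0.5, 7.5, 0.3]
grip_width: 0.0
```

The force stepped to 7.5 N, so the row is at the stop. I'll confirm with a hold and a picture.

```bash
python3 -m jog '[-0.0005,0,0,0,0,0,255,0,0,0,0,0,0,255]'
python3 - <<'E'
from h import *
p,R=cur();print(p,RT.inv().apply(p-TC))
im=get_image("side");cv2.imwrite("pics/side13.png",zoom(im,180,160,260,280,5))
W=lambda x,y,z:TC+RT.apply([x,y,0])+[0,0,z]
f=lambda P:np.round((proj("side",P)-[180,160]+.5)*5-.5,0)
for j in(.116,.12,.126): print(j,"tab top corners -y",f(W(-.015,.1455-j,.125)),f(W(.015,.1455-j,.125)))
print("plug joint",f(W(0,-.058,.045)),"rear end",f(W(0,.014,.045)))
E
```

```text
clock: 21.4
position: [0.4869, -0.0019, 0.0927]
orientation: [-3.141, -0.001, 1.647]
force: [-0.2, 6.2, -0.4]
grip_width: 0.0005
[ 0.48686924 -0.00194611  0.09267211] [-0.00070157  0.04523741  0.09267211]
0.116 tab top corners -y [140. 197.] [197. 187.]
0.12 tab top corners -y [141. 203.] [198. 193.]
0.126 tab top corners -y [143. 212.] [200. 202.]
plug joint [207. 415.] rear end [182. 305.]
```

View pics/side13.png

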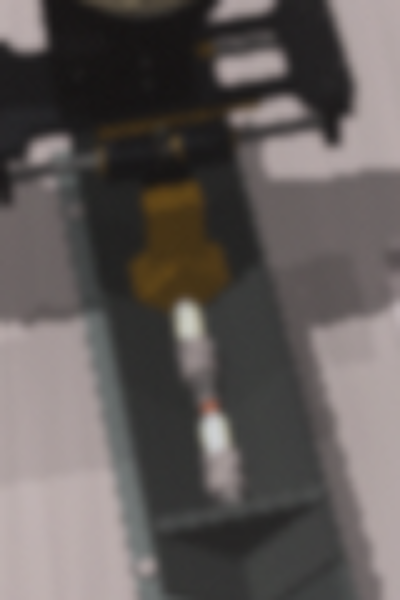

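```bash
python3 -m jog '[-0.001,0,0,0,0,0,255,0,0,0,0,0,0,255,0,0,0,0,0,0,255]'
python3 -m jog '[-0.001,0,0,0,0,0,255,0,0,0,0,0,0,255]'
```

```text
clock: 21.75
position: [0.4869, -0.0022, 0.0927]
orientation: [-3.141, -0.002, 1.648]
force: [-0.2, 8.3, 1.2]
grip_width: 0.0004
clock: 21.95
position: [0.4869, -0.0023, 0.0927]
orientation: [-3.141, -0.003, 1.649]
force: [-0.3, 13.2, 1.4]
grip_width: 0.0004
```

It is against a hard stop: 13 N with no further travel. I'll back off, lift and check.

```bash
python3 -m jog '[0.005,0,0,0,0,0,255,0.01,0,0,0,0,0,255,0.015,0,0,0,0,0,255,0.015,0,0,0,0,0,255,0,0,0,0,0,0,255]'
python3 -m jog '[0.01,0,-0.03,0,0,0,255,0.03,0,-0.04,0,0,0,255,0.04,0,-0.04,0,0,0,255,0.045,0,-0.02,0,0,0,255,0.045,0,0,0,0,0,255]'
python3 -m jog '[0.045,0,0,0,0,0,255,0.045,0,0,0,0,0,255,0.03,0,0,0,0,0,255,0,0,0,0,0,0,255,0,0,0,0,0,0,255]'
python3 - <<'E'
from h import *
p,R=cur();print(p,sensors.get_obs()["force"])
im=get_image("side");cv2.imwrite("pics/side14.png",zoom(im,180,160,320,290,4))
im=get_image("top");cv2.imwrite("pics/top14.png",zoom(im,200,130,400,260,4))
E
```

```text
clock: 22.45
position: [0.4834, 0.0418, 0.0925]
orientation: [-3.141, 0.0, 1.649]
force: [0.3, 0.1, -0.7]
grip_width: 0.0002
clock: 22.95
position: [0.4728, 0.2062, 0.2215]
orientation: [3.137, -0.003, 1.645]
force: [0.8, -0.3, -0.6]
grip_width: 0.0006
clock: 23.45
position: [0.4623, 0.3239, 0.2175]
orientation: [-3.141, 0.002, 1.647]
force: [0.6, -0.2, 0.4]
grip_width: 0.0006
[0.46234703 0.32391923 0.21753835] [ 0.5738344  -0.21929376  0.41987511]
```

View pics/side14.png

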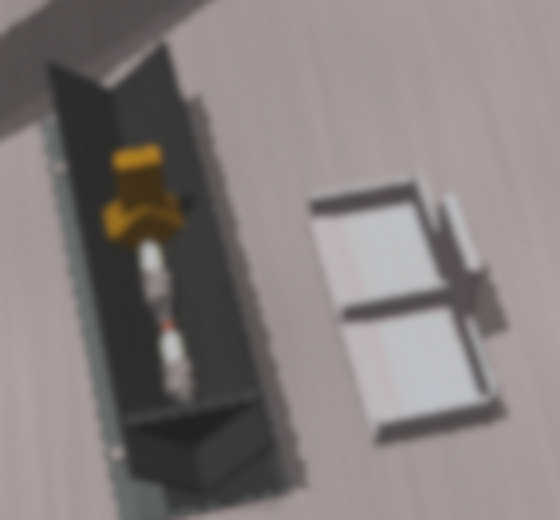

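View pics/top14.png

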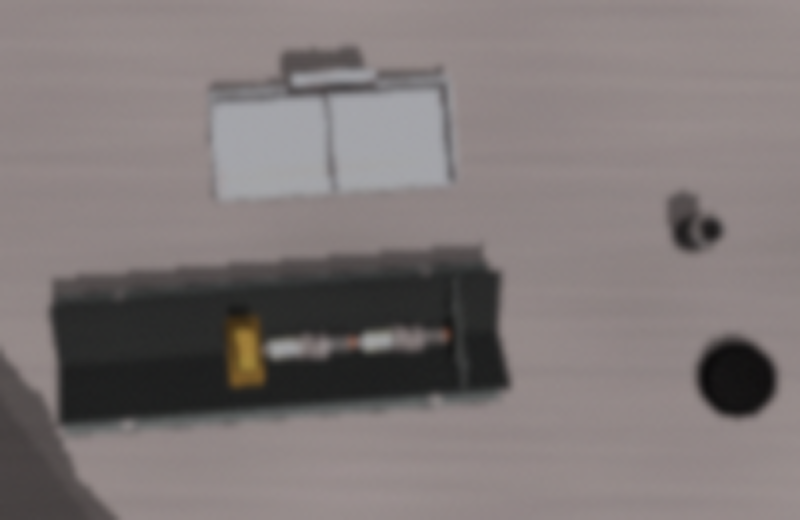

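```bash
python3 - <<'E'
from h import *
z=lambda u,v,h:np.round(RT.inv().apply(onz("top",200+(u+.5)/4-.5,130+(v+.5)/4-.5,h)-TC),4)
t=z(247,352,.125);print("tab",t,"j",.1525-t[1])
print("front tip",z(449,336,.045),"row rear",z(266,349,.045),"stop",z(458,336,.074))
print(sensors.get_obs()["joint_vel"],sensors.get_obs()["clock"])
E
```

```text
tab [-0.0015  0.0263  0.125 ] j 0.1262
front tip [-0.0007 -0.1293  0.045 ] row rear [-0.0002  0.0102  0.045 ] stop [-0.0013 -0.1325  0.074 ]
[ 0.00705395 -0.00926783  0.00117761  0.0045976  -0.0040293   0.0015004
 -0.00337376] 23.55
```

The follower measures about 0.126 and the row sits at the stop. The tray is upright and released, and the bystanders haven't moved. I'm handing in.

```bash
python3 - <<'E'
from cell import r,sensors
print(r.job_done(), sensors.get_obs()["clock"])
E
```

```text
the job is handed in; nothing more can be done
the job is handed in; nothing more can be done
```

The job is handed in at about 23.6 s on the clock; no verdict is reported. I lifted the tray by its handle and tilted it slowly with its lip about 80 mm up, just over the fold. Both plugs had rolled out by 18° of tilt and settled in the fold. I then set the empty tray back where it had stood, let go of it, and pushed the follower with closed fingers until the row met the stop.

Last checks:
- **Follower:** it reads about 0.126 from the top view. At the end of the push the force rose from about 3.5 N to 13 N with almost no further travel, so the row was against the stop.
- **Plugs:** they lie end to end on the fold, within about 2 mm of it. The front tip is at trough y of about -0.129 and the row's rear end at about +0.010. I expected about +0.014 there, and the difference is within what I can read from the picture. The gripper was never near them.
- **Tray:** it is empty, upright on the bench and released.
- **Bystanders:** the robot never went near the socket and fuel cap, and both look undisturbed. The float bowl was outside my last pictures; the arm only passed well above it.

No check failed. The trough positions carry the camera calibration's uncertainty of 2 to 3 mm.

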